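Find the loose bolt on the screen clamp and hold its cover open

ROBOT

A 6-joint arm with a two-finger parallel gripper is mounted at the origin on the work surface. World frame = base frame: x ahead of the robot, y to its left, z up, the work surface at z = 0. Lengths are in m, angles in rad, forces in N, time in s.
With the tool pointing down it reaches from about 0.275 to 1 m from the base axis. Payload 8.4 kg.
Tool frame: the origin (TCP) lies at the very end of the fingers, on their centre line; the grasp point (between the pads) lies 19 mm behind it (r.pinch_z is the distance from the TCP to the grasp point, in m); z points along the fingers, y is the line along which they close (so a half turn about z gives the same grasp; the last joint's range is limited). The gripper opens to 85 mm and grips with 20 to 120 N. Pads are 22 mm wide; open, the fingers measure 114 mm over their backs; the gripper's body (76 mm by 85 mm) begins 54 mm behind the grasp point. The pads swing forward as they close: fully open they stand 13 mm farther back than shut.
Start: joints at [-1.106, 0.353, 1.633, -0, 1.155, -0.002], TCP at [0.281, -0.558, 0.231] pointing down, gripper open.
Joint ranges: [-2.63, 2.63], [-0.92, 2.1], [0.06, 2.66], [-1.3, 4.44], [0, 2.69], [-3.02, 3.02]. Speed limits (rad/s): [2.22, 2.22, 2.79, 3.14, 3.14, 3.14].

INTERFACE

Orientations are given as [roll, pitch, yaw] about the fixed x, y, z axes, in that order (R = Rz(yaw) Ry(pitch) Rx(roll)).
In Python, from bench import r gives the robot as it stands.
- The arm moves only by the tool carry_out, never from a script. Its argument "increments" is text: rows parted by semicolons, each of 7 numbers parted by spaces: the finger opening in cm, from 0 to 8.54, then the shift along the tool's x, y, z in cm, then the turn, a rotation vector about the tool's x, y, z in rad. A call has 1 to 8 rows; each row shifts and turns the commanded pose from where the row before left it, along the tool's axes as they then stand; what a row does not reach is not made up. A row lasts 1/12 s, in which the tool goes at most 41.7 mm and 7.16 degrees, less where a joint would pass 70% of its speed; a pose out of reach is approached as far as the arm can. A call is refused whole if a number of a shift passes 4.17 or a number of a turn 0.125, either way. A call with a gripper value outside its range is refused whole. The fingers move at their own pace and stop on an object; "grip_force" is the grip in N (left out, the last holds). Time passes only in rows, so rows that do not move let the fingers close. It gives the time, the measured TCP pose, the force, the opening and the grip force at its end, in the units of the state.
- r.read_state(): the state, without advancing time (a new reading comes with each control period).
- r.snapshot(name): name is "scene" or "top" or "wrist"; returns the picture (480x640x3 uint8, red, green, blue); there is no depth.
- r.camera_params(name): a dict with "fx", "fy", "cx", "cy" (pixels), "k1" (the pictures are not rectified: a ray, as slopes to the right and down, at radius r is drawn at 1 + k1 r^2 times it, then the intrinsics apply), "xyz" and "orientation" of the camera in the world; the wrist camera has in their place "tool_from_camera" (4x4, takes a point from camera to tool coordinates, whose origin is the TCP and whose axes are the flange's). Camera axes: x right, y up, looking along -z (the intrinsics and any distortion apply to the point x, -y, -z); pixel columns grow to the right and rows downward; lengths in m; the calibration is good to about 2 mm. A picture is of the moment at which its call begins: read the wrist's pose just before it. camera_params takes no time and is no camera call.
- r.sign_off(): hands the job in; it is judged then, once.
The state is a dict: "t": time; "joint_positions": joint angles; "qd": joint speeds; "joint_torque": joint torques, N m; "eef_pos": TCP position; "tcp_rot": TCP orientation; "wrist_force": force on the tool from outside, world axes, zero at the start; "torque": the same for the moment, N m; "finger_gap": opening from 0.0 (shut) to 1.0 (fully open); "gripper_force": force on a finger pad.
Only numpy, scipy, OpenCV 4.12 (cv2) and the standard library are available. Lean on these libraries where they do the work, as an engineer would, in place of code of your own. Each camera call takes 0.05 s, during which the arm holds its last target. There are 200 camera calls.

TASK

One of the three bolts on the print press's clamp beam is loose: tap the bolt heads from above to find the one that sinks and stays down. Then lift the orange cover of that bolt by its tab and finish while still holding it, at least 40 degrees open. Keep the covers of the tight bolts shut and leave the things around undisturbed.

Things in the scene. Friction and masses are not known exactly. Their poses are not given: they have to be found in the camera images.
- clamp: Aluminium clamp beam of the print press, fixed to the table: 330 mm long (its y axis), 70 mm deep (x) and 50 mm high, with the screen frame behind it (+x side, lower than the beam's bolts). Origin at the middle of the beam, on the table. Its -x side faces the robot. Three bolts 105 mm apart stand in a row along y: a at -y, b in the middle, c at +y, each under its own hinged cover. One of the three, at random, is loose; nothing shows which.
- head_a (a point): Centre of the top face of bolt a's dark round head, 24 mm in diameter, 72 mm above the table at first and 15 mm proud of the cover around it. The point moves with the bolt.
- bolt_a (a joint): How far bolt a has sunk, m: 0 at first. The loose bolt slides down with about 2 to 3 N, stops after 8 mm (0.008) and stays there; a tight one gives less than 2 mm under a push of 20 N and comes back.
- tab_a (a point): Grip point of cover a: on the lifting tab, a tongue 14 mm wide (clamp's y), 10 mm thick (z) and about 50 mm long that juts out from the beam to -x; the point is at half thickness, 14 mm from its free end and 37 mm from the wide plate, 54 mm above the table when shut, with free air all around.
- hinge_a (a point): Hinge axis of cover a, along the clamp's y, 98 mm behind (+x) the grip point. Fixed.
- cover_a (a joint): Opening angle of the orange cover a, rad: 0 shut (flat), grows as the tab rises, stop at 1.1. The cover is a 64 mm wide, 6 mm thick plate with an opening through which the bolt head stands, 0.12 kg; it falls shut when let go at any angle.
- head_b (a point): Centre of the top face of bolt b's dark round head, 24 mm in diameter, 72 mm above the table at first and 15 mm proud of the cover around it. The point moves with the bolt.
- bolt_b (a joint): How far bolt b has sunk, m: 0 at first. The loose bolt slides down with about 2 to 3 N, stops after 8 mm (0.008) and stays there; a tight one gives less than 2 mm under a push of 20 N and comes back.
- tab_b (a point): Grip point of cover b: on the lifting tab, a tongue 14 mm wide (clamp's y), 10 mm thick (z) and about 50 mm long that juts out from the beam to -x; the point is at half thickness, 14 mm from its free end and 37 mm from the wide plate, 54 mm above the table when shut, with free air all around.
- hinge_b (a point): Hinge axis of cover b, along the clamp's y, 98 mm behind (+x) the grip point. Fixed.
- cover_b (a joint): Opening angle of the orange cover b, rad: 0 shut (flat), grows as the tab rises, stop at 1.1. The cover is a 64 mm wide, 6 mm thick plate with an opening through which the bolt head stands, 0.12 kg; it falls shut when let go at any angle.
- head_c (a point): Centre of the top face of bolt c's dark round head, 24 mm in diameter, 72 mm above the table at first and 15 mm proud of the cover around it. The point moves with the bolt.
- bolt_c (a joint): How far bolt c has sunk, m: 0 at first. The loose bolt slides down with about 2 to 3 N, stops after 8 mm (0.008) and stays there; a tight one gives less than 2 mm under a push of 20 N and comes back.
- tab_c (a point): Grip point of cover c: on the lifting tab, a tongue 14 mm wide (clamp's y), 10 mm thick (z) and about 50 mm long that juts out from the beam to -x; the point is at half thickness, 14 mm from its free end and 37 mm from the wide plate, 54 mm above the table when shut, with free air all around.
- hinge_c (a point): Hinge axis of cover c, along the clamp's y, 98 mm behind (+x) the grip point. Fixed.
- cover_c (a joint): Opening angle of the orange cover c, rad: 0 shut (flat), grows as the tab rises, stop at 1.1. The cover is a 64 mm wide, 6 mm thick plate with an opening through which the bolt head stands, 0.12 kg; it falls shut when let go at any angle.
- palette_knife: Bystander: palette knife, lying on the purple mesh of the screen. Origin at its underside.
- screwdriver: Bystander: screwdriver lying on the table on the robot's side of the clamp, up to 30 mm high. Origin at its underside.
- ink_red: Bystander: ink jar, orange with a red cap, 72 mm across and 65 mm tall. Origin at its underside.
- ink_pink: Bystander: pink ink jar, 72 mm across and 65 mm tall. Origin at its underside.
- squeeze_bottle: Bystander: white bottle, 60 mm across and 150 mm tall. Origin at its underside.
- mixing_cup: Bystander: clear plastic cup, 72 mm across and 85 mm tall. Origin at its underside.
- tape_roll: Bystander: blue roll of tape lying flat, 90 mm across and 25 mm tall. Origin at its underside.

How it is judged:
On the way, in this order (a step that is already met when the one before it is completed fails the run):
1. the loose bolt has been tapped down (value of joint any of bolt_a, bolt_b, bolt_c above 0.005 m), for 0.1 s.
2. the loose bolt's cover is held lifted in the gripper (((value of joint bolt_a above 0.005 m and value of joint cover_a above 0.62 rad and contact force between the fingers and cover_a above 0.2 N) or (value of joint bolt_b above 0.005 m and value of joint cover_b above 0.62 rad and contact force between the fingers and cover_b above 0.2 N) or (value of joint bolt_c above 0.005 m and value of joint cover_c above 0.62 rad and contact force between the fingers and cover_c above 0.2 N))), for 0.2 s.
At the end, for the whole second after the job is handed in: The loose bolt is down by more than 5 mm and its cover is held by the fingers more than 0.62 rad (35 degrees) open through the last second; the other two covers are shut (within 0.1 rad) ((((value of joint bolt_a above 0.005 m and value of joint cover_a above 0.62 rad and contact force between the fingers and cover_a above 0.2 N) and value of joint each of cover_b, cover_c below 0.1 rad) or ((value of joint bolt_b above 0.005 m and value of joint cover_b above 0.62 rad and contact force between the fingers and cover_b above 0.2 N) and value of joint each of cover_a, cover_c below 0.1 rad) or ((value of joint bolt_c above 0.005 m and value of joint cover_c above 0.62 rad and contact force between the fingers and cover_c above 0.2 N) and value of joint each of cover_a, cover_b below 0.1 rad))); the arm keeps its last pose, push and grip.
It fails at once if the cover of a bolt that has not been found loose is opened (more than 0.3 rad) ((value of joint cover_a above 0.3 rad and value of joint bolt_a below 0.004 m) or (value of joint cover_b above 0.3 rad and value of joint bolt_b below 0.004 m) or (value of joint cover_c above 0.3 rad and value of joint bolt_c below 0.004 m)).
It fails at once if a bystander is moved more than 40 mm (distance of any of palette_knife, screwdriver, ink_red, ink_pink, squeeze_bottle, mixing_cup, tape_roll from where it was at the start of the episode above 0.04 m).
It also fails if it takes over 45 s, if anything falls off the work surface, if the arm or the gripper's body presses on something with over 40 N, if the wrist force passes 120 N, or if a joint passes its speed limit or range.

## Working session

There is one attempt and no reset: what is moved stays moved. The work goes in short steps, Python scripts to look and compute and a tool call to move; the robot and the scene stay as the last step left them, time stands still between calls to the robot, and variables do not carry over. Pictures are saved under pics/ and viewed, at most 10 in all, crops included, and the job is handed in when it is done.

Besides the shell and the picture viewer there is one more tool, called after "Emit:" as a command line: name --argument value ..., lists and objects as JSON in quotes. carry_out: Moves the arm, as the interface text tells. Its arguments: {"type":"object","properties":{"increments":{"type":"string"},"grip_force":{"type":"number"}},"required":["increments"]}

```bash
mkdir -p pics
cat > h.py <<'E'
import numpy as np, cv2
from scipy.spatial.transform import Rotation as R
from bench import r
def cam(n):
    p=r.camera_params(n)
    if 'tool_from_camera' in p:
        s=r.read_state(); T=np.eye(4); T[:3,:3]=R.from_euler('xyz',s['tcp_rot']).as_matrix(); T[:3,3]=s['eef_pos']
        M=T@np.array(p['tool_from_camera'])
    else:
        M=np.eye(4); M[:3,:3]=R.from_euler('xyz',p['orientation']).as_matrix(); M[:3,3]=p['xyz']
    return p,M
def ray(p,M,u,v):
    x,y=cv2.undistortPoints(np.array([[[u,v]]],float),np.array([[p['fx'],0,p['cx']],[0,p['fy'],p['cy']],[0,0,1]]),np.array([p['k1'],0,0,0.]))[0,0]
    return M[:3,3],M[:3,:3]@np.array([x,-y,-1])
def onz(p,M,u,v,z):
    o,d=ray(p,M,u,v); return o+d*(z-o[2])/d[2]
def snap(n,f):
    c=cam(n); im=r.snapshot(n); cv2.imwrite('pics/'+f,im[:,:,::-1]); return im,c
E
python3 - <<'E'
from h import *
for n in ('top','scene'):
    im,c=snap(n,n+'1.png'); print(c)
print(r.camera_params('wrist')); print(r.read_state())
E
```

```text
({'fx': 455.71875069369804, 'fy': 455.71875069369804, 'cx': 313.65989656468435, 'cy': 240.90109116270958, 'k1': -0.02054506876313312, 'xyz': array([0.52874619, 0.00778669, 1.2025313 ]), 'orientation': array([ 0.03830841,  0.00850733, -1.57310055])}, array([[-0.00230413,  0.99926292, -0.03831852,  0.52874619],
       [-0.99996116, -0.00262834, -0.00841272,  0.00778669],
       [-0.00850723,  0.03829765,  0.99923016,  1.2025313 ],
       [ 0.        ,  0.        ,  0.        ,  1.        ]]))
({'fx': 510.9797783785498, 'fy': 510.9797783785498, 'cx': 316.00597061883195, 'cy': 246.43457100083305, 'k1': -0.11466579026557945, 'xyz': array([1.13966463, 0.50338552, 0.97042854]), 'orientation': array([ 0.68099785, -0.00700425,  2.33182664])}, array([[-0.68965097, -0.55956468,  0.45963997,  1.13966463],
       [ 0.72410806, -0.53902706,  0.43025266,  0.50338552],
       [ 0.00700419,  0.62955317,  0.77692583,  0.97042854],
       [ 0.        ,  0.        ,  0.        ,  1.        ]]))
{'fx': 358.88436651896234, 'fy': 358.88436651896234, 'cx': 323.0360719201618, 'cy': 235.0494604772499, 'k1': -
[... 370 characters left out ...]
0000e+00]])}
{'t': 0.1, 'joint_positions': array([-1.10638507e+00,  3.53606243e-01,  1.63405347e+00,  2.66680120e-05,
        1.15521960e+00, -2.40688064e-03]), 'qd': array([-0.00095327, -0.00217024, -0.00182942,  0.00184429, -0.00120149,
        0.00096182]), 'joint_torque': array([ 1.31086745e-04, -6.06355762e+01, -3.42821360e+01,  3.61680247e-05,
        3.93782029e-03,  3.55304769e-05]), 'eef_pos': array([ 0.28108955, -0.55773981,  0.23062237]), 'tcp_rot': array([-3.14030605e+00, -2.74810233e-05,  4.66807335e-01]), 'wrist_force': array([ 0.58462084,  0.39676904, -0.08142368]), 'torque': array([-0.01059521, -0.02962199,  0.02945446]), 'gripper_force': 0.0, 'finger_gap': 0.999093392647644}
```

View pics/top1.png

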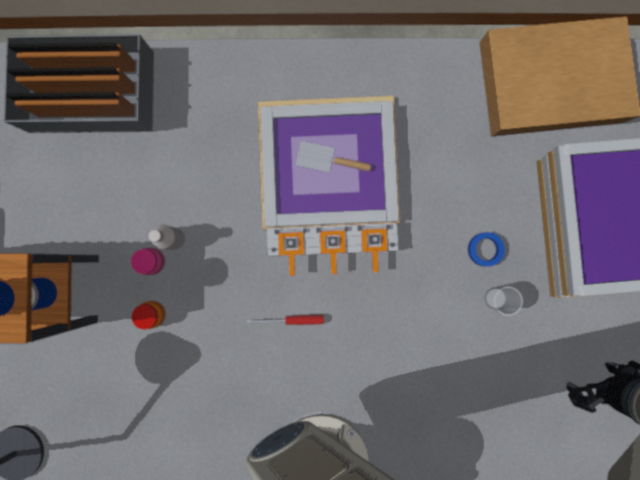

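View pics/scene1.png

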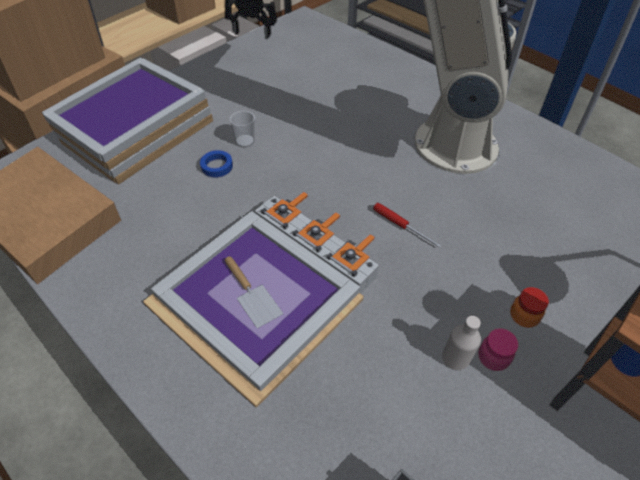

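The top view shows the three covers: c at about (291,243), b (333,241) and a (375,239). Their tabs point down the image (-x), ending near row 272. The screwdriver is at (288,320), and the knife is on the mesh. I'll measure the tabs from the orange mask.

Run:
```python
from h import *
im=cv2.imread('pics/top1.png'); p,M=cam('top')
hsv=cv2.cvtColor(im,cv2.COLOR_BGR2HSV)
m=cv2.inRange(hsv,(8,150,120),(22,255,255)); m[:225]=0; m[285:]=0; m[:,:265]=0; m[:,400:]=0
n,l,st,ce=cv2.connectedComponentsWithStats(m)
for i in range(1,n):
    if st[i,4]<100: continue
    ys,xs=np.where(l==i); x0,y0,w,h,_=st[i]
    t=ys>y0+h*0.68
    tip=ys.max()+.5; ut=xs[t].mean(); up=xs[ys<y0+h*.45]
    k=(ys<y0+h*.5)
    tp=onz(p,M,ut,tip,.054); 
    far=onz(p,M,(up.min()+up.max())/2,y0-.5,.057)
    # dark head
    print(st[i],'tip',tp.round(4),'plate far edge',far.round(4),'plate width',(onz(p,M,up.min()-.5,y0+5,.057)-onz(p,M,up.max()+.5,y0+5,.057)).round(4), 'tabmid',onz(p,M,ut,ys[t].mean(),.054).round(4))
# screwdriver
m=cv2.inRange(hsv,(0,150,100),(6,255,255)); m[:300]=0; m[340:]=0; m[:,:240]=0; m[:,340:]=0
ys,xs=np.where(m); print('screwd',onz(p,M,xs.min(),ys.min(),.02),onz(p,M,xs.max(),ys.max(),.02))
a=cv2.resize(im[215:290,255:405],None,fx=5,fy=5,interpolation=cv2.INTER_CUBIC); cv2.imwrite('pics/crop.png',a)
```

```text
[362 229  25  43 416] tip [ 0.4954 -0.1366  0.054 ] plate far edge [ 0.6035 -0.1345  0.057 ] plate width [0.0002 0.0629 0.    ] tabmid [ 0.5122 -0.1367  0.054 ]
[320 231  25  42 388] tip [ 0.4931 -0.0314  0.054 ] plate far edge [ 0.5988 -0.0288  0.057 ] plate width [0.0002 0.0629 0.    ] tabmid [ 0.5103 -0.0315  0.054 ]
[279 233  25  42 385] tip [0.4883 0.0734 0.054 ] plate far edge [0.594  0.0745 0.057 ] plate width [0.0002 0.063  0.    ] tabmid [0.5047 0.0734 0.054 ]
screwd [0.38011996 0.08965246 0.02      ] [ 0.36203502 -0.00329028  0.02      ]
```

View pics/crop.png

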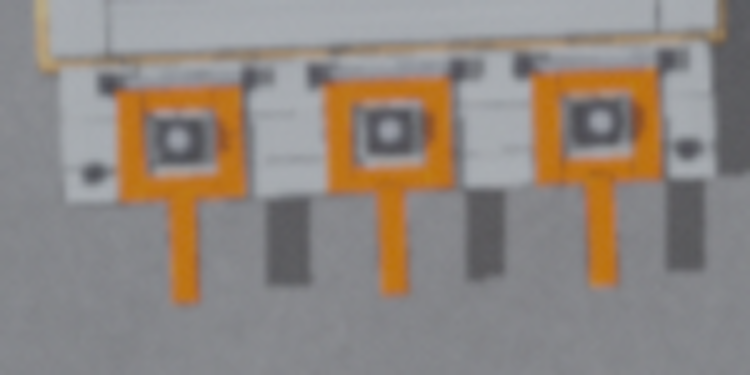

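Run:
```python
from h import *
p,M=cam('top')
for k,(u,v) in dict(c=(180,139),b=(390,131),a=(600,122)).items(): print(k,onz(p,M,u/5+255-.4,v/5+215-.4,.072).round(4))
```

```text
c [0.5685 0.0746 0.072 ]
b [ 0.5722 -0.0297  0.072 ]
a [ 0.5764 -0.1339  0.072 ]
```

Emit:
carry_out --increments "0 0 0 0 0 0 0.108; 0 0 0 0 0 0 0.108; 0 0 0 0 0 0 0.108; 0 0 0 0 0 0 0.109; 0 0 0 0 0 0 0" --grip_force 30

```text
t: 0.52
eef_pos: [0.2811, -0.5579, 0.2309]
tcp_rot: [-3.141, 0.0, 0.029]
wrist_force: [0.9, 0.1, -1.6]
finger_gap: 0.298
gripper_force: 0.0
```

Emit:
carry_out --increments "0 2.2 -2.97 0 0 0 0;0 2.2 -2.97 0 0 0 0;0 2.2 -2.97 0 0 0 0;0 2.2 -2.97 0 0 0 0;0 2.2 -2.97 0 0 0 0;0 2.2 -2.97 0 0 0 0;0 2.2 -2.97 0 0 0 0;0 2.2 -2.97 0 0 0 0"

```text
t: 1.18
eef_pos: [0.4497, -0.313, 0.2312]
tcp_rot: [-3.141, 0.0, 0.038]
wrist_force: [0.7, -0.9, -0.4]
finger_gap: -0.001
gripper_force: 0.0
```

Emit:
carry_out --increments "0 2.2 -2.97 0 0 0 0;0 2.2 -2.97 0 0 0 0;0 2.2 -2.97 0 0 0 0;0 2.2 -2.97 0 0 0 0;0 2.2 -2.97 0 0 0 0;0 2.2 -2.97 0 0 0 0;0 0 0 0 0 0 0;0 0 0 0 0 0 0"

```text
t: 1.85
eef_pos: [0.5757, -0.1305, 0.2309]
tcp_rot: [-3.141, 0.001, 0.04]
wrist_force: [-0.8, -0.2, -0.1]
finger_gap: 0.002
gripper_force: 0.0
```

Emit:
carry_out --increments "0 0.1 0.35 3.5 0 0 0;0 0 0 3.5 0 0 0;0 0 0 3.5 0 0 0;0 0 0 3 0 0 0;0 0 0 1 0 0 0;0 0 0 0 0 0 0;0 0 0 0 0 0 0"

```text
t: 2.43
eef_pos: [0.5761, -0.1364, 0.0869]
tcp_rot: [3.142, 0.0, 0.034]
wrist_force: [-0.4, 0.2, 0.9]
finger_gap: -0.002
gripper_force: 0.0
```

Run:
```python
from h import *
im,c=snap('wrist','w1.png'); print(r.read_state()['eef_pos'])
```

```text
[ 0.57705127 -0.13641391  0.08787118]
```

View pics/w1.png

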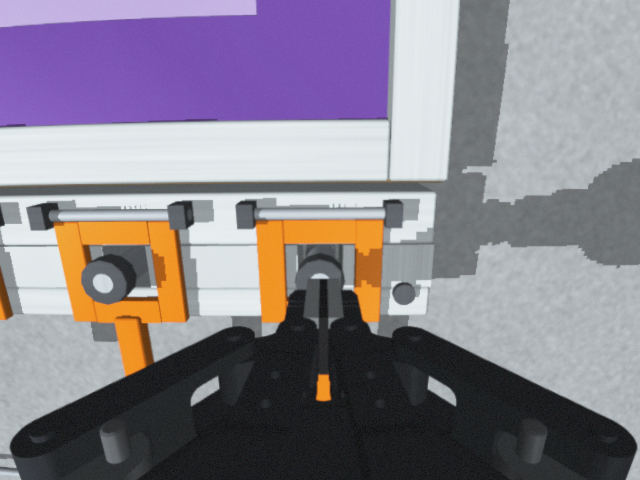

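The wrist view shows the closed fingertips over head a at about (321,280), with head b at (108,280). I'll press gently.

Emit:
carry_out --increments "0 0 0 0.8 0 0 0;0 0 0 0.3 0 0 0;0 0 0 0.2 0 0 0;0 0 0 0 0 0 0;0 0 0 0 0 0 0"

```text
t: 2.9
eef_pos: [0.5762, -0.1356, 0.0735]
tcp_rot: [3.142, -0.0, 0.034]
wrist_force: [0.6, -0.4, -0.5]
finger_gap: 0.004
gripper_force: 0.0
```

Run:
```python
from h import *
p,M=cam('wrist'); 
s=r.read_state(); print(s['eef_pos'],s['wrist_force'])
```

```text
[ 0.57624777 -0.13560612  0.07351609] [ 0.6141441  -0.44121465 -0.45458397]
```

Emit:
carry_out --increments "0 0 0 0.2 0 0 0;0 0 0 0 0 0 0"

```text
t: 3.07
eef_pos: [0.5766, -0.1357, 0.0718]
tcp_rot: [3.141, -0.001, 0.034]
wrist_force: [0.3, 0.6, 2.5]
finger_gap: -0.002
gripper_force: 1.4
```

Emit:
carry_out --increments "0 0 0 0.2 0 0 0;0 0 0 0 0 0 0"

```text
t: 3.23
eef_pos: [0.5767, -0.1357, 0.0716]
tcp_rot: [3.141, -0.001, 0.034]
wrist_force: [-7.5, 2.1, 23.5]
finger_gap: -0.004
gripper_force: 11.7
```

Emit:
carry_out --increments "0 0 0 0.2 0 0 0;0 0 0 0 0 0 0"

```text
t: 3.4
eef_pos: [0.5768, -0.1357, 0.0714]
tcp_rot: [3.141, -0.001, 0.034]
wrist_force: [-13.8, 2.6, 43.3]
finger_gap: 0.002
gripper_force: 21.5
```

Bolt a is tight: 43 N with almost no sink. Next is b.

Emit:
carry_out --increments "0 0 0 -2.6 0 0 0;0 0 -2.6 0 0 0 0;0 0 -2.7 0 0 0 0;0 0 -2.7 0 0 0 0;0 0 -2.6 0 0 0 0;0 0 0 1.6 0 0 0;0 0 0 0 0 0 0;0 0 0 0 0 0 0"

```text
t: 4.07
eef_pos: [0.572, -0.0295, 0.0769]
tcp_rot: [3.142, 0.002, 0.035]
wrist_force: [-0.3, 0.0, -0.4]
finger_gap: -0.001
gripper_force: 0.0
```

Emit:
carry_out --increments "0 0 0 0.5 0 0 0;0 0 0 0 0 0 0"

```text
t: 4.23
eef_pos: [0.5727, -0.0304, 0.0721]
tcp_rot: [3.142, -0.0, 0.033]
wrist_force: [-0.3, -0.7, -0.6]
finger_gap: 0.006
gripper_force: 0.0
```

Emit:
carry_out --increments "0 0 0 0.3 0 0 0;0 0 0 0 0 0 0"

```text
t: 4.4
eef_pos: [0.5727, -0.0303, 0.0692]
tcp_rot: [3.141, -0.0, 0.033]
wrist_force: [0.1, -0.0, -0.1]
finger_gap: -0.002
gripper_force: 0.0
```

Emit:
carry_out --increments "0 0 0 0.2 0 0 0;0 0 0 0 0 0 0"

```text
t: 4.57
eef_pos: [0.5726, -0.03, 0.0672]
tcp_rot: [3.142, -0.0, 0.033]
wrist_force: [-1.0, -0.7, 0.3]
finger_gap: -0.001
gripper_force: 0.0
```

Run:
```python
from h import *
im,c=snap('wrist','w2.png'); print(r.read_state()['eef_pos'],r.read_state()['wrist_force'])
```

```text
[ 0.57255104 -0.02988362  0.06719765] [ 0.10768303 -0.77241744 -0.38166818]
```

View pics/w2.png

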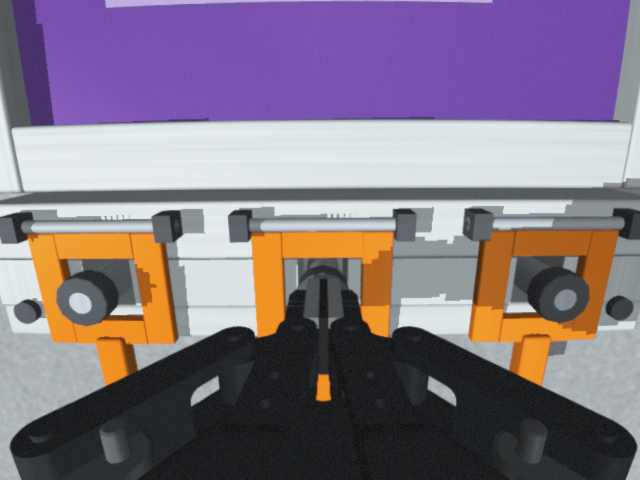

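The fingertips are on b's axis and 5 mm below its original top with almost no force, so b is probably sinking. I'll push on to its stop.

Emit:
carry_out --increments "0 0 0 0.2 0 0 0;0 0 0 0 0 0 0"

```text
t: 4.78
eef_pos: [0.5726, -0.0297, 0.0651]
tcp_rot: [3.142, -0.0, 0.034]
wrist_force: [0.5, 1.1, 0.9]
finger_gap: -0.001
gripper_force: 0.0
```

Emit:
carry_out --increments "0 0 0 0.2 0 0 0;0 0 0 0 0 0 0"

```text
t: 4.95
eef_pos: [0.5727, -0.0297, 0.064]
tcp_rot: [3.142, -0.0, 0.034]
wrist_force: [-3.4, -0.2, 10.4]
finger_gap: -0.003
gripper_force: 5.3
```

The stop is at 64 mm, so b sank 8 mm and is the loose one. Next I back off, open the fingers and tilt the tool forward for the tab.

Emit:
carry_out --increments "0 0 0 -3 0 0 0;0 0 0 -3.5 0 0 0;5 -1 0 -3.5 0 0 0;5 -3 0 0 0 0 0;5 -3 0 0 0 0 0;5 -2.5 0 0 0 0 0;5 0 0 0 0 0.1 0;5 0 0 0 0 0.1 0"

```text
t: 5.62
eef_pos: [0.4776, -0.0328, 0.1636]
tcp_rot: [3.141, -0.204, 0.034]
wrist_force: [0.9, 0.4, -0.1]
finger_gap: 0.584
gripper_force: 0.0
```

Emit:
carry_out --increments "5 0 0 0 0 0.1 0;5 0 0 0 0 0.1 0;5 0 0 0 0 0.1 0;5 0 0 0 0 0 0;5 0 0 0 0 0 0"

```text
t: 6.03
eef_pos: [0.4762, -0.0327, 0.1627]
tcp_rot: [-3.14, -0.496, 0.032]
wrist_force: [-0.7, -0.3, -0.3]
finger_gap: 0.586
gripper_force: 0.0
```

Run:
```python
from h import *
im,(p,M)=snap('wrist','w3.png'); s=r.read_state(); print(s['eef_pos'],s['tcp_rot'],s['joint_positions'])
hsv=cv2.cvtColor(im[:,:,::-1].copy(),cv2.COLOR_BGR2HSV)
m=cv2.inRange(hsv,(8,150,80),(22,255,255))
n,l,st,ce=cv2.connectedComponentsWithStats(m); print(st[st[:,4]>100])
```

```text
[ 0.47793916 -0.03285131  0.16353779] [-3.14082427 -0.49752049  0.03310035] [-0.12663581  0.02957804  2.34723821  0.27808551  0.28305165  1.16259513]
[[     0      0    640    480 291915]
 [   283    149     82    137   5049]
 [   413    149     87    135   5143]
 [   149    150     85    136   5093]]
```

View pics/w3.png

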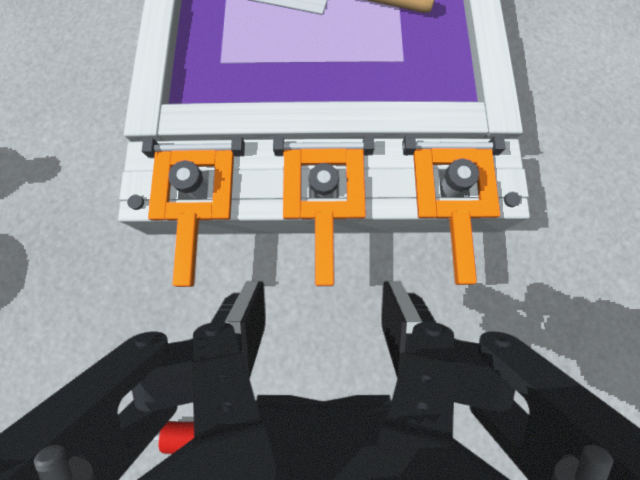

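The wrist view shows cover b's tab ending at (324,285), centred between the fingers, with head b visibly lower than a and c. Joint 5 is close to its lower limit, so I'll reduce the tilt to 0.3 and measure the tab tip from this picture.

Run:
```python
from h import *
im=cv2.imread('pics/w3.png'); p,M=cam('wrist')
m=cv2.inRange(cv2.cvtColor(im,cv2.COLOR_BGR2HSV),(8,150,80),(22,255,255)); m[:,:283]=0;m[:,366:]=0;m[300:]=0
ys,xs=np.where(m); t=(ys>230); 
print('tip',onz(p,M,xs[ys>275].mean(),ys.max()+.5,.049).round(4)); print('mid',[onz(p,M,xs[ys==k].mean(),k,.059).round(4) for k in (235,270)])
print('w',onz(p,M,xs[ys==250].max()+.5,250,.059)-onz(p,M,xs[ys==250].min()-.5,250,.059))
```

```text
tip [ 0.494  -0.0338  0.049 ]
mid [array([ 0.5307, -0.032 ,  0.059 ]), array([ 0.5044, -0.0332,  0.059 ])]
w [ 0.00039471 -0.01260931  0.        ]
```

Emit:
carry_out --increments "5 0 0 0 0 -0.1 0;5 0 0 0 0 -0.1 0;5 0 0 0 0 0 0;5 0 0 0 0 0 0"

```text
t: 6.42
eef_pos: [0.4805, -0.033, 0.1643]
tcp_rot: [3.141, -0.303, 0.035]
wrist_force: [0.2, 0.2, 0.1]
finger_gap: 0.582
gripper_force: 0.0
```

Emit:
carry_out --increments "5 -0.8 0.1 3 0 0 0;5 0 0 3 0 0 0;5 0 0 3 0 0 0;5 0 0 2.5 0 0 0;5 0 0 1.6 0 0 0;5 0 0 0 0 0 0;5 0 0 0 0 0 0"

```text
t: 7.0
eef_pos: [0.5075, -0.0328, 0.0349]
tcp_rot: [-3.141, -0.298, 0.034]
wrist_force: [0.3, -0.5, 0.8]
finger_gap: 0.584
gripper_force: 0.0
```

Run:
```python
from h import *
im,(p,M)=snap('wrist','w4.png'); s=r.read_state(); print(s['eef_pos'],s['tcp_rot'],s['joint_positions'],s['wrist_force'])
```

```text
[ 0.50806716 -0.03288934  0.03586671] [ 3.141562   -0.29975258  0.03364675] [-0.0925992   0.38350594  2.23561131  0.16513055  0.22796265  1.28919137] [ 0.16014858 -0.05070234  0.5278281 ]
```

View pics/w4.png

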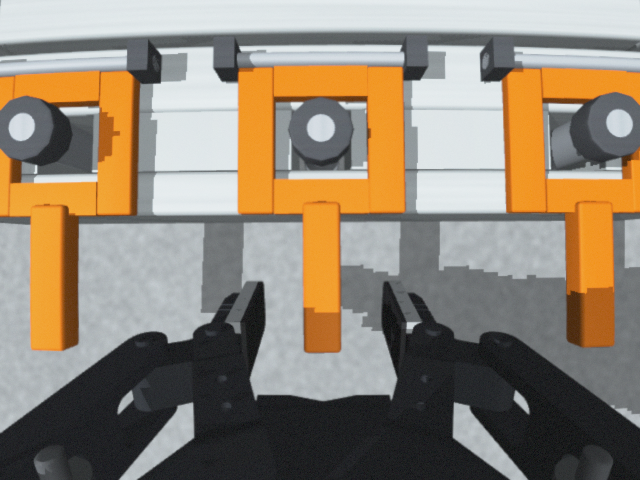

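The tab of b, tip at (322,350), lies between the pads. Close.

Emit:
carry_out --increments "0 0 0 0 0 0 0;0 0 0 0 0 0 0;0 0 0 0 0 0 0;0 0 0 0 0 0 0;0 0 0 0 0 0 0;0 0 0 0 0 0 0" --grip_force 60

```text
t: 7.55
eef_pos: [0.5091, -0.0325, 0.037]
tcp_rot: [-3.142, -0.302, 0.034]
wrist_force: [-2.5, 5.5, 8.9]
finger_gap: 0.149
gripper_force: 59.3
```

Run:
```python
from h import *
s=r.read_state(); e=s['eef_pos']; print(s)
# hinge = 98 mm behind grip point (tip .4935+.014), at z .054
c,sn=np.cos(.034),np.sin(.034)
H=np.array([.4935+.014+.098*c,0,.054]); rm=R.from_euler('xyz',s['tcp_rot']).as_matrix()
T=e.copy(); Rm=rm.copy(); d=.1
# per step: rotate about hinge axis (clamp y) by d so -x -> +z ; shift expressed in tool axes
ax=np.array([-sn,c,0]); q=R.from_rotvec(ax*d).as_matrix()
for k in range(2):
    h=np.array([H[0],T[1],H[2]]); dT=q@(T-h)+h-T
    print('shift tool cm',(Rm.T@dT*100).round(3),'turn',(Rm.T@(ax*d)).round(4)); T=T+dT; Rm=q@Rm
```

```text
{'t': 7.55, 'joint_positions': array([-0.0917505 ,  0.38178099,  2.23451481,  0.16573542,  0.22877027,
        1.28891764]), 'qd': array([ 0.00114894,  0.00036913,  0.0003078 , -0.00065456, -0.00227638,
        0.00116323]), 'joint_torque': array([ -2.85171904, -42.08699226, -17.5045985 ,  -0.21431135,
        -2.18021013,   0.09013915]), 'eef_pos': array([ 0.50914848, -0.032464  ,  0.03699663]), 'tcp_rot': array([-3.14154101, -0.30181391,  0.03427531]), 'wrist_force': array([-2.50864491,  5.45258163,  8.93686167]), 'torque': array([0.84814688, 0.10091144, 0.3951332 ]), 'gripper_force': 59.29273724555969, 'finger_gap': 0.1494836318234884}
shift tool cm [ 0.172 -0.    -0.962] turn [ 0.  -0.1  0. ]
shift tool cm [ 0.172 -0.    -0.962] turn [ 0.  -0.1  0. ]
```

Emit:
carry_out --increments "0 0.17 0 -0.96 0 -0.1 0;0 0.17 0 -0.96 0 -0.1 0;0 0 0 0 0 0 0;0 0 0 0 0 0 0"

```text
t: 7.88
eef_pos: [0.5077, -0.0324, 0.0562]
tcp_rot: [-3.141, -0.1, 0.035]
wrist_force: [0.3, 3.5, -0.2]
finger_gap: 0.152
gripper_force: 61.1
```

Emit:
carry_out --increments "0 0.17 0 -0.96 0 -0.1 0;0 0.17 0 -0.96 0 -0.1 0;0 0 0 0 0 0 0;0 0 0 0 0 0 0"

```text
t: 8.22
eef_pos: [0.5101, -0.0323, 0.0749]
tcp_rot: [-3.141, 0.1, 0.034]
wrist_force: [-1.0, 3.9, 0.1]
finger_gap: 0.147
gripper_force: 61.2
```

Emit:
carry_out --increments "0 0.17 0 -0.96 0 -0.1 0;0 0.17 0 -0.96 0 -0.1 0;0 0 0 0 0 0 0;0 0 0 0 0 0 0"

```text
t: 8.55
eef_pos: [0.516, -0.0321, 0.0928]
tcp_rot: [-3.141, 0.301, 0.034]
wrist_force: [-0.4, 4.3, 0.3]
finger_gap: 0.153
gripper_force: 61.3
```

Emit:
carry_out --increments "0 0.17 0 -0.96 0 -0.1 0;0 0.17 0 -0.96 0 -0.1 0;0 0.12 0 -0.7 0 -0.07 0;0 0 0 0 0 0 0;0 0 0 0 0 0 0;0 0 0 0 0 0 0;0 0 0 0 0 0 0"

```text
t: 9.13
eef_pos: [0.53, -0.0315, 0.1147]
tcp_rot: [-3.14, 0.566, 0.034]
wrist_force: [0.2, 5.2, -2.9]
finger_gap: 0.146
gripper_force: 61.1
```

Run:
```python
from h import *
im,c=snap('scene','s5.png'); cv2.imwrite('pics/s5c.png',cv2.resize(im[120:320,200:440,::-1],None,fx=3,fy=3)); s=r.read_state(); print(s['eef_pos'],s['tcp_rot'],s['wrist_force'],s['gripper_force'])
```

```text
[ 0.52999934 -0.03150621  0.11475007] [-3.14021253  0.56624678  0.03412914] [ 0.91132066  5.30817885 -3.6375512 ] 61.05649709701538
```

View pics/s5c.png

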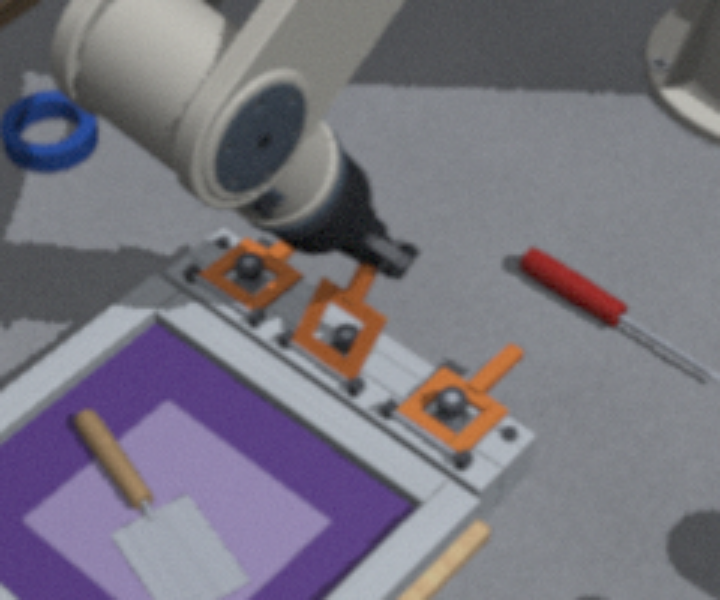

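The crop shows cover b (340,330) raised with its tab in the gripper, and covers a (250,275) and c (455,405) flat. The screwdriver and knife look undisturbed. The tool turned 0.87 rad (about 50°) while holding the tab, so I'll hand in.

```bash
python3 -c "
from bench import r
print(r.sign_off())"
```

```text
the job is handed in; nothing more can be done
None
```

Bolt b is the loose one: it sank 8 mm and stayed down. I handed in with its cover held by the tab about 50° open (from the tool's turn) and the other two covers shut. Bolt c was not tapped, because b was found first. The hand-in call returned no verdict.

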